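# Stack a dummy specimen on its carrier and hold it up level

## Robot

A 7-joint arm with a two-finger parallel gripper is mounted at the origin on a cart in front of the work surface, level with it; the furniture and walls round the work are solid. World frame = base frame: x ahead of the robot, y to its left, z up, the work surface at z = 0. Lengths are in mm, angles in rad, forces in N, time in s.
With the tool pointing down it reaches from about 400 to 925 mm from the base axis. Payload 4.1 kg.
Tool frame: the origin (TCP) lies midway between the tips of the shut fingers; the grasp point (between the pads) lies 19 mm behind it; z points along the fingers, y is the line along which they close (so a half turn about z gives the same grasp; the last joint's range is limited). The gripper opens to 85 mm and grips with 20 to 120 N. Pads are 22 mm wide; open, the fingers measure 114 mm over their backs; the gripper's body (76 mm by 85 mm) begins 54 mm behind the grasp point. The pads swing forward as they close: fully open they stand 13 mm farther back than shut.
Start: joints at [-1.427, 0.398, 0.045, 1.537, -0.019, 1.207, -0.051], TCP at [156.25, 630.975, 231.347] pointing down, gripper open.
Joint ranges: [-2.82, 2.82], [-0.49, 2.23], [-1.37, 1.46], [0, 2.46], [-1.36, 4.5], [0.23, 2], [-2.94, 2.94]. Speed limits (rad/s): [2.57, 2.57, 3.14, 3.14, 3.14, 3.14, 3.14].

## Interface

Orientations are given as a 3x3 rotation matrix whose columns are the frame's x, y, z axes.
In Python, from rig import arm, sensors, read_camera gives the robot as it stands (arm), with the cameras as plain functions and the readings (sensors).
- The arm moves only by the shell command python3 nudge.py FILE [FORCE], which reads ROWS from the file FILE. ROWS is a JSON object with one list for each field, all of the same length, 1 to 5, a row being the entries at one place: sx, sy, sz (the shift in mm), rz (a turn about the tool's z in rad), aperture (the finger opening in mm); each row shifts and turns the commanded pose from where the row before left it, along the tool's axes as they then stand; what a row does not reach is not made up. A row lasts 1/10 s, in which the tool goes at most 50 mm and 0.15 rad, less where a joint would pass 70% of its speed; a pose out of reach is approached as far as the arm can. The fingers move at their own pace and stop on an object; FORCE is the grip in N (left out, the last holds). Time passes only in rows, so rows that do not move let the fingers close. It prints the time, the measured TCP pose, the force, the opening and the grip force at its end. Input that does not fit is refused with a message, and nothing moves.
- sensors.read_state(): the state, without advancing time (a new reading comes with each control period).
- read_camera(name): name is "scene" or "top"; returns a dict with "frame" (400x640x3 uint8, blue, green, red), "fx", "fy", "cx", "cy" (pixels), "dist_coeffs" ([k1, k2, p1, p2, k3] as OpenCV has them; the pictures are not rectified), "R" (3x3) and "t" (3): a world point X has camera coordinates R X + t. Camera axes: x right, y down, z forward; pixel columns grow to the right and rows downward; lengths in mm; the calibration is good to about 2 mm. A picture is of the moment at which its call begins. There is no depth.
- arm.sign_off(): hands the job in; it is judged then, once.
The state is a dict: "clock": time; "qpos": joint angles; "qd": joint speeds; "tau": joint torques, N m; "eef_pos": TCP position; "tcp_rot": TCP orientation; "wrist_force": force on the tool from outside, world axes, zero at the start; "moment": the same for the moment, N m; "gripper_width": finger opening in mm; "finger_force": force on a finger pad.
Only numpy, scipy, OpenCV 4.12 (cv2) and the standard library are available. Lean on these libraries where they do the work, as an engineer would, in place of code of your own. Each camera call takes 0.05 s, during which the arm holds its last target. There are 200 camera calls.

## Task

Make up the calibration stack on the carrier standing on the table: porous stone first, centred on the round seat plate, then the plain aluminium dummy disc, then the ribbed grid plate on top, each let go squarely centred on the one below. Then take the carrier by its upright handle, lift it with the stack about 15 cm off the table (at least 10 cm) and finish holding it there, level and still; do not put it down or let go. Do not tip the carrier on the way, and leave the sample tin, the loading pad and the cutter ring where they are.

Things in the scene. Friction and masses are not known exactly. Their poses are not given: they have to be found in the camera images.
- parts_tray: shallow grey plastic tray, 184x294x26 mm, fixed to the table; holds the three loose discs in a row along its long side (y), in any order, neighbouring centres about 88 mm apart. Origin: centre of its underside; x across its short side, y along its long side, z up. Inside 166x276 mm, floor 3 mm above the origin, rim 27 mm
- porous_stone: plain grey-brown sintered stone disc, 60 mm diameter, 8 mm thick, 0.055 kg, lying flat in the tray. Origin: centre of its underside, z up
- dummy_disc: plain bare aluminium disc (dummy specimen) with chamfered rims and a small dark centre mark on top, 60 mm diameter, 16 mm thick, about 0.12 kg, lying flat in the tray; the thickest of the three. Origin: centre of its underside, z up
- grid_plate: brass grid plate with parallel ribs on top, 60 mm diameter, 7 mm over the ribs (solid rim the lower 5 mm), 0.07 kg, lying flat in the tray. Origin: centre of its underside, z up
- carrier: loose carrier on the table, 0.53 kg, 193 mm long (y): round aluminium seat plate (80 mm diameter, 6 mm thick, centre at y=-65 mm), flat bar 36 mm wide, black upright handle in the middle, round steel counterweight (52 mm diameter, 24 mm high, at y=+60 mm). Loaded with the stack, it balances under the handle. Origin: on the underside beneath the handle; z up
- carrier_seat (a point): centre of the seat plate's upper face, 6 mm above the table; a thin scribed circle 64 mm across on the plate surrounds the place of the discs. Axes as the carrier's
- carrier_handle (a point): grip point on the black handle, 50 mm above the carrier's underside. The handle is a flat upright bar, 12 mm thick along the carrier's x, 30 mm wide along its y, its top 72 mm above the underside: pinch it from above with the fingers closing along the carrier's x. Axes as the carrier's
- sample_tin: bystander: lidless aluminium tin filled with brown soil, 54 mm diameter, 38 mm high, between tray and carrier, on the robot side. Origin: centre of underside
- loading_pad: bystander: brass flanged pad with a boss, 59 mm diameter, 26 mm high, between tray and carrier, on the far side. Origin: centre of underside
- cutter_ring: bystander: steel sampling ring, 70 mm diameter, 30 mm high, left of the carrier. Origin: centre of underside

How it is judged (in metres and radians):
On the way, in this order (a step that is already met when the one before it is completed fails the run):
1. the porous stone lies centred on the seat plate, let go (horizontal distance between porous_stone and carrier_seat below 0.008 m and z of porous_stone in the frame of carrier_seat between -0.004 and 0.004 m and angle between porous_stone's own z axis and vertical below 0.1 rad and contact force between the fingers and porous_stone below 0.1 N and linear speed of porous_stone below 0.02 m/s and height (world z) of carrier below 0.01 m), for 0.2 s.
2. the dummy disc lies centred on the stone, let go (horizontal distance between each of porous_stone, dummy_disc and carrier_seat below 0.008 m and z of porous_stone in the frame of carrier_seat between -0.004 and 0.004 m and angle between each of porous_stone, dummy_disc's own z axis and vertical below 0.1 rad and z of dummy_disc in the frame of carrier_seat between 0.004 and 0.012 m and contact force between the fingers and dummy_disc below 0.1 N and linear speed of dummy_disc below 0.02 m/s and height (world z) of carrier below 0.01 m), for 0.2 s.
3. the grid plate lies centred on the dummy disc, let go (horizontal distance between each of porous_stone, dummy_disc, grid_plate and carrier_seat below 0.008 m and z of porous_stone in the frame of carrier_seat between -0.004 and 0.004 m and angle between each of porous_stone, dummy_disc, grid_plate's own z axis and vertical below 0.1 rad and z of dummy_disc in the frame of carrier_seat between 0.004 and 0.012 m and z of grid_plate in the frame of carrier_seat between 0.02 and 0.028 m and contact force between the fingers and grid_plate below 0.1 N and linear speed of grid_plate below 0.02 m/s and height (world z) of carrier below 0.01 m), for 0.2 s.
4. the carrier is lifted with the whole stack on it, level (horizontal distance between each of porous_stone, dummy_disc, grid_plate and carrier_seat below 0.008 m and z of porous_stone in the frame of carrier_seat between -0.004 and 0.004 m and angle between each of porous_stone, dummy_disc, grid_plate's own z axis and vertical below 0.1 rad and z of dummy_disc in the frame of carrier_seat between 0.004 and 0.012 m and z of grid_plate in the frame of carrier_seat between 0.02 and 0.028 m and height (world z) of carrier above 0.1 m and angle between carrier's own z axis and vertical below 0.09 rad), for 0.2 s.
At the end, for the whole second after the job is handed in: Held by the fingers on the carrier: carrier underside more than 100 mm above the table, tilted less than 0.09 rad, moving less than 20 mm/s and 0.1 rad/s; stone, dummy disc and grid plate lie in that order on the seat, each within 8 mm of the seat centre, not touched by the fingers (all of step 4 and contact force between the fingers and carrier above 2 N and linear speed of carrier below 0.02 m/s and angular speed of carrier below 0.1 rad/s and contact force between the fingers and porous_stone below 0.1 N and contact force between the fingers and dummy_disc below 0.1 N and contact force between the fingers and grid_plate below 0.1 N); the arm keeps its last pose, push and grip.
It fails at once if the carrier is tipped by more than 0.3 rad (angle between carrier's own z axis and vertical above 0.3 rad).
It fails at once if the sample tin is moved more than 20 mm (distance of sample_tin from where it was at the start of the episode above 0.02 m).
It fails at once if the loading pad is moved more than 20 mm (distance of loading_pad from where it was at the start of the episode above 0.02 m).
It fails at once if the cutter ring is moved more than 20 mm (distance of cutter_ring from where it was at the start of the episode above 0.02 m).
It also fails if it takes over 70 s, if anything falls off the work surface, if the arm or the gripper's body presses on something with over 40 N, if the wrist force passes 120 N, or if a joint passes its speed limit or range.

## Working session

There is one attempt and no reset: what is moved stays moved. The work goes in short steps, Python scripts to look and compute and a shell command to move; the robot and the scene stay as the last step left them, time stands still between calls to the robot, and variables do not carry over. Pictures are saved under pics/ and viewed, at most 10 in all, crops included, and the job is handed in when it is done.

```bash
ls; mkdir -p pics; python3 - <<'E'
from rig import arm, sensors, read_camera
import cv2,numpy as np
for n in("scene","top"):
    c=read_camera(n); cv2.imwrite(f"pics/{n}0.png",c["frame"]); print(n,c["fx"],c["fy"],c["cx"],c["cy"],c["dist_coeffs"],np.round(c["R"],3).tolist(),c["t"])
s=sensors.read_state();print(s["clock"],s["eef_pos"],np.round(s["tcp_rot"],3).tolist(),s["gripper_width"])
E
```

```text
nudge.py
pics
rig.py
scene 445.07166412067755 445.07166412067755 313.8512505649947 203.83164379383442 [-0.05162789  0.          0.          0.          0.        ] [[0.805, -0.593, 0.006], [-0.383, -0.528, -0.758], [0.453, 0.608, -0.652]] [-349.16414798  284.91425006 1118.63352916]
top 499.5063451891391 499.5063451891391 312.78319214599645 197.33891373983673 [0.02600662 0.         0.         0.         0.        ] [[0.103, -0.995, 0.004], [-0.97, -0.102, -0.221], [0.22, 0.019, -0.975]] [  46.94465218  523.28417134 1297.11787467]
0.1 [156.11980099 630.36849609 230.35646164] [[-0.971, 0.24, -0.0], [0.24, 0.971, -0.002], [-0.0, -0.002, -1.0]] 85.44318543469366
```

View pics/top0.png

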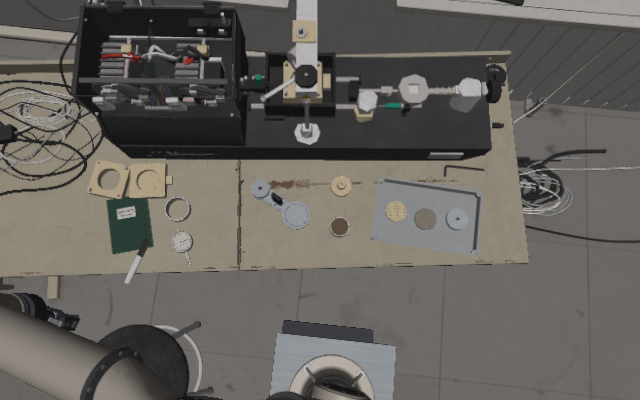

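View pics/scene0.png

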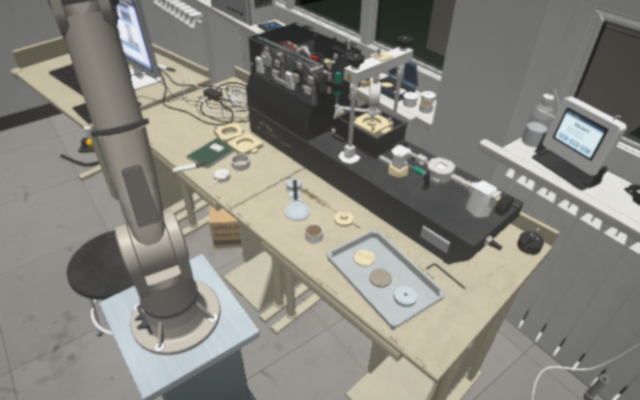

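The top view shows the grid plate at (397,211), the stone at (425,219) and the dummy disc at (457,218), all in the tray. On the carrier, the seat is at (295,215), the handle at (277,198) and the counterweight at (261,189). The tin is at (340,227) and the pad at (341,186). The scene view shows the same objects: grid (363,258), stone (380,278), dummy (405,296), seat (297,211).

```bash
cat > h.py <<'E'
import cv2,numpy as np
from rig import arm, sensors, read_camera
def ray(c,uv):
    K=np.array([[c["fx"],0,c["cx"]],[0,c["fy"],c["cy"]],[0,0,1]])
    p=cv2.undistortPoints(np.array([[uv]],float),K,np.array(c["dist_coeffs"],float))[0,0]
    R=np.array(c["R"]);t=np.array(c["t"]); return -R.T@t, R.T@np.array([p[0],p[1],1])
def plane(c,uv,z):
    o,d=ray(c,uv); return o+d*(z-o[2])/d[2]
def blob(f,seed,tol=14,S=4,r=40):
    """flood fill from seed on an enlarged crop -> hull ellipse centre, axes (px), contour"""
    x0,y0=int(seed[0])-r,int(seed[1])-r
    g=cv2.resize(f[y0:y0+2*r,x0:x0+2*r],None,fx=S,fy=S,interpolation=cv2.INTER_CUBIC)
    m=np.zeros((g.shape[0]+2,g.shape[1]+2),np.uint8)
    cv2.floodFill(g,m,(int((seed[0]-x0)*S),int((seed[1]-y0)*S)),0,(tol,)*3,(tol,)*3,4|cv2.FLOODFILL_MASK_ONLY|cv2.FLOODFILL_FIXED_RANGE|(255<<8))
    ct=max(cv2.findContours(m[1:-1,1:-1],cv2.RETR_EXTERNAL,cv2.CHAIN_APPROX_NONE)[0],key=cv2.contourArea)
    h=cv2.convexHull(ct); e=cv2.fitEllipse(ct if len(h)<5 else h)
    off=lambda p:(np.array(p)+.5)/S-.5+[x0,y0]
    return off(e[0]),np.array(e[1])/S,off(ct[:,0])
E
cat > m.py <<'E'
from h import *
seeds={"top":dict(grid=(397,211,10,40),stone=(425,219,11,22),dummy=(452,219,19,22),seat=(295,215,6,22),cw=(257,189,30,22),handle=(277,198,72,30)),
"scene":dict(grid=(363,258,10,40),stone=(380,278,11,22),dummy=(400,297,19,22),seat=(297,211,6,22))}
for n,S in seeds.items():
    c=read_camera(n); f=c["frame"]; 
    x0,y0,x1,y1=(240,170,490,260) if n=="top" else(270,170,450,330)
    k=3; v=cv2.resize(f[y0:y1,x0:x1],None,fx=k,fy=k,interpolation=cv2.INTER_CUBIC)
    for o,(u,w,z,t) in S.items():
        p,a,ct=blob(f,(u,w),t); print(n,o,f[w,u],p.round(1),a.round(1),plane(c,p,z).round(1)[:2])
        cv2.polylines(v,[(((ct+.5-[x0,y0])*k)).astype(np.int32)],True,(0,0,255),1)
    cv2.imwrite(f"pics/m_{n}.png",v)
E
python3 m.py
python3 - <<'E'
import cv2,numpy as np
a=cv2.imread('pics/m_top.png');b=cv2.imread('pics/m_scene.png')
b=cv2.resize(b,(371,330)); o=np.zeros((600,750,3),np.uint8);o[:270]=a;o[270:,:371]=b;cv2.imwrite('pics/both.png',o)
E
```

```text
top grid [127 152 167] [393.7 213.1] [86.4 91.4] [ 505.1 -127.6]
top stone [100 110 117] [424.8 218.8] [22.  23.1] [ 497.9 -214.3]
top dummy [157 151 145] [443.3 217.6] [ 70.4 136.6] [ 505.  -263.5]
top seat [155 150 145] [286.6 207.9] [31.9 52.7] [489.5 171.9]
top cw [148 144 141] [259.3 187.9] [17.2 20.1] [533.3 252.4]
top handle [51 48 49] [276.6 198.6] [ 7.6 14.8] [499.  196.9]
scene grid [183 221 231] [371.5 269.5] [52.7 79.5] [ 498.4 -180.8]
scene stone [148 165 172] [380. 278.] [19.  22.9] [ 495.9 -217.6]
scene dummy [224 220 210] [404.4 290.7] [20.6 33.9] [ 513.4 -291.7]
scene seat [221 218 207] [296.2 208.9] [19.6 24.6] [476.9 154. ]
```

View pics/both.png

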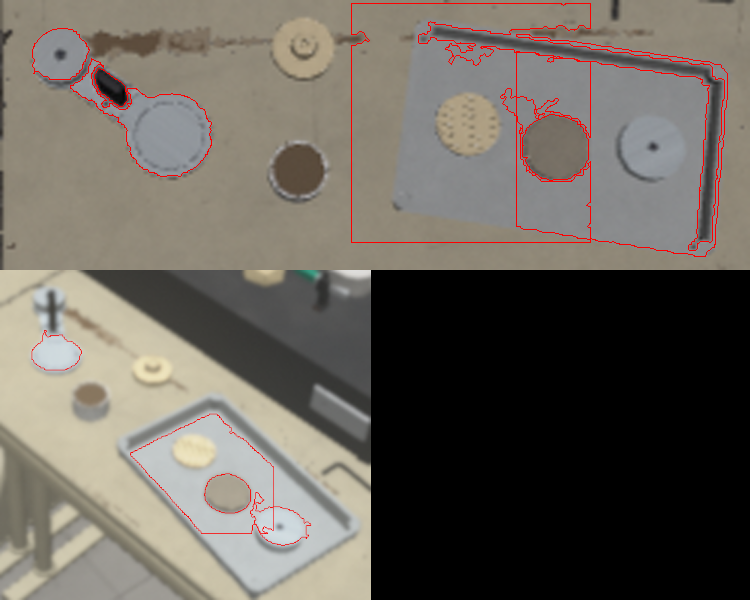

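The stone is outlined well in both views. The grid and dummy fills leaked, and the seat fill took in the bar. I'll use a saturation mask for the grid, dark centre marks for the dummy and counterweight, and an opened blob for the seat.

```bash
cat > m2.py <<'E'
from h import *
def cent(m,org):
    n,l,s,c=cv2.connectedComponentsWithStats(m.astype(np.uint8)); i=1+np.argmax(s[1:,4]); return c[i]+org,s[i]
def dark(f,u,v,r=3):
    g=f[v-r:v+r+1,u-r:u+r+1].astype(float).sum(2); w=np.clip(np.median(g)-15-g,0,None); y,x=np.mgrid[-r:r+1,-r:r+1]
    return np.array([u+(w*x).sum()/w.sum(),v+(w*y).sum()/w.sum()])
def sat(f,u,v,r,th):
    h=cv2.cvtColor(f[v-r:v+r+1,u-r:u+r+1],cv2.COLOR_BGR2HSV)[...,1]; return cent(h>th,[u-r,v-r])
def opened(c,u,v,tol,k,r=22,S=4):
    _,_,ct=blob(c["frame"],(u,v),tol); m=np.zeros((2*r*S,2*r*S),np.uint8)
    cv2.fillPoly(m,[((ct+.5-[u-r,v-r])*S).astype(np.int32)],255)
    m=cv2.morphologyEx(m,cv2.MORPH_OPEN,cv2.getStructuringElement(cv2.MORPH_ELLIPSE,(k*S,k*S)))
    e=cv2.fitEllipse(max(cv2.findContours(m,0,1)[0],key=cv2.contourArea)); return np.array(e[0])/S-.5+[u-r,v-r],np.array(e[1])/S
if __name__=="__main__":
    T=read_camera("top");Sc=read_camera("scene")
    def show(n,c,p,z,x=""): print(n,np.round(p,1),plane(c,p,z).round(1)[:2],x)
    p,s=sat(T["frame"],397,211,15,45);show("grid top",T,p,9.5,s)
    p,s=sat(Sc["frame"],363,258,14,45);show("grid sc",Sc,p,9.5,s)
    show("dummy top",T,dark(T["frame"],458,219),19); show("dummy sc",Sc,dark(Sc["frame"],406,295),19)
    p,a=opened(T,295,215,22,22);show("seat top",T,p,6,a)
    p,a=opened(Sc,297,211,22,12);show("seat sc",Sc,p,6,a)
    show("cw top",T,dark(T["frame"],260,188),30); show("cw top",T,dark(T["frame"],260,188),24)
    for z in(0,27): show("",T,(0,0),z)
    h=cv2.cvtColor(T["frame"],cv2.COLOR_BGR2HSV)
E
python3 m2.py
```

```text
grid top [395.5 210.9] [ 512.1 -132.2] [  4   5  20  21 331]
grid sc [363.8 257.9] [ 510.  -135.1] [  5   7  20  15 212]
dummy top [457.2 218.4] [ 506.6 -301.7] 
dummy sc [405.2 294. ] [ 507.4 -300.7] 
seat top [295.6 214.3] [473.9 144.8] [27.32441139 28.04204941]
seat sc [296.5 210. ] [474.6 149.1] [16.53232574 22.75146675]
cw top [259.6 187.7] [533.8 251.4] 
cw top [259.6 187.7] [535.2 252.2] 
 [0 0] [1044.2 1116.8] 
 [0 0] [1028.  1096.4]
```

```bash
cat > st.py <<'E'
# print the tool-axes offset from here to a world target: st.py x y z yaw_deg(of tool y)
import sys;from h import *
s=sensors.read_state();R=np.array(s["tcp_rot"]);p=np.array(s["eef_pos"])
yaw=np.degrees(np.arctan2(R[1,1],R[0,1]))
print("t",s["clock"],"p",p.round(1),"yaw",yaw.round(2),"z",R[:,2].round(3),"q",np.round(s["qpos"],2),"w",round(s["gripper_width"],1),"F",np.round(s["wrist_force"],1),"ff",s["finger_force"])
if len(sys.argv)>4:
    a=[float(v) for v in sys.argv[1:]]; print("tool d",(R.T@(np.array(a[:3])-p)).round(1),"turn",round(-np.radians(a[3]-yaw),4))
E
echo '{"sx":[0, 0, 0, 0, 0], "sy":[0, 0, 0, 0, 0], "sz":[0, 0, 0, 0, 0], "rz":[0.1476, 0.1476, 0.1476, 0.1476, 0.1476], "aperture":[85, 85, 85, 85, 85]}' > path.dat && python3 nudge.py path.dat 30
echo '{"sx":[0, 0, 0, 0, 0], "sy":[0, 0, 0, 0, 0], "sz":[0, 0, 0, 0, 0], "rz":[0.1476, 0.1476, 0.1476, 0.1476, 0], "aperture":[85, 85, 85, 85, 85]}' > path.dat && python3 nudge.py path.dat
echo '{"sx":[-36, -36, -36, -36, -36], "sy":[27, 27, 27, 27, 27], "sz":[0, 0, 0, 0, 0], "rz":[0, 0, 0, 0, 0], "aperture":[85, 85, 85, 85, 85]}' > path.dat && python3 nudge.py path.dat
echo '{"sx":[-36, -36, -36, -36, -36], "sy":[27, 27, 27, 27, 27], "sz":[0, 0, 0, 0, 0], "rz":[0, 0, 0, 0, 0], "aperture":[85, 85, 85, 85, 85]}' > path.dat && python3 nudge.py path.dat
echo '{"sx":[-36, -36, 0, 0], "sy":[27, 27, 0, 0], "sz":[0, 0, 0, 0], "rz":[0, 0, 0, 0], "aperture":[85, 85, 85, 85]}' > path.dat && python3 nudge.py path.dat
python3 st.py 497 -216 150 0
```

```text
clock: 0.8
eef_pos: [156.2, 630.9, 231.3]
tcp_rot: [[-0.551, 0.834, -0.0], [0.834, 0.551, -0.0], [-0.0, -0.0, -1.0]]
wrist_force: [-0.3, -0.1, 0.8]
gripper_width: 84.9
finger_force: 0.0
clock: 1.3
eef_pos: [156.1, 630.9, 231.2]
tcp_rot: [[-0.0, 1.0, 0.0], [1.0, 0.0, -0.0], [-0.0, 0.0, -1.0]]
wrist_force: [0.1, -0.0, 0.2]
gripper_width: 84.8
finger_force: 0.0
clock: 1.8
eef_pos: [292.1, 449.4, 231.5]
tcp_rot: [[-0.003, 1.0, 0.0], [1.0, 0.003, 0.001], [0.001, 0.0, -1.0]]
wrist_force: [0.4, 0.5, -0.1]
gripper_width: 85.2
finger_force: 0.0
clock: 2.3
eef_pos: [427.0, 269.4, 231.7]
tcp_rot: [[-0.004, 1.0, 0.001], [1.0, 0.004, 0.001], [0.001, 0.001, -1.0]]
wrist_force: [0.7, -0.1, -0.1]
gripper_width: 85.1
finger_force: 0.0
clock: 2.7
eef_pos: [480.6, 197.8, 231.4]
tcp_rot: [[0.001, 1.0, 0.0], [1.0, -0.001, 0.0], [0.0, 0.0, -1.0]]
wrist_force: [-0.3, 1.1, 1.0]
gripper_width: 84.9
finger_force: 0.0
t 2.7 p [480.6 197.8 231.4] yaw -0.06 z [ 0.  0. -1.] q [-1.    0.19  0.6   1.86 -0.12  1.13 -0.35] w 84.9 F [-0.3  1.1  1. ] ff 0.0
tool d [-413.8   16.8   81.3] turn -0.001
```

```bash

echo '{"sx":[-41.4, -41.4, -41.4, -41.4, -41.4], "sy":[1.7, 1.7, 1.7, 1.7, 1.7], "sz":[8, 8, 8, 8, 8], "rz":[0, 0, 0, 0, 0], "aperture":[85, 85, 85, 85, 85]}' > path.dat && python3 nudge.py path.dat >/dev/null
echo '{"sx":[-41.4, -41.4, -41.4, -41.4, -41.4], "sy":[1.7, 1.7, 1.7, 1.7, 1.7], "sz":[8, 8, 8, 8, 8], "rz":[0, 0, 0, 0, 0], "aperture":[85, 85, 85, 85, 85]}' > path.dat && python3 nudge.py path.dat >/dev/null
echo '{"sx":[0, 0, 0, 0, 0], "sy":[0, 0, 0, 0, 0], "sz":[30, 30, 30, 15, 0], "rz":[0, 0, 0, 0, 0], "aperture":[85, 85, 85, 85, 85]}' > path.dat && python3 nudge.py path.dat
python3 st.py 497 -216 0 0
python3 - <<'E'
from h import *
c=read_camera("top")["frame"][170:265,360:500];d=read_camera("scene")["frame"][220:330,320:450]
c=cv2.resize(c,None,fx=4,fy=4);d=cv2.resize(d,(390,330))
cv2.imwrite("pics/g1.png",c);cv2.imwrite("pics/g1s.png",d)
E
```

```text
clock: 4.2
eef_pos: [496.0, -212.9, 44.3]
tcp_rot: [[-0.003, 1.0, -0.004], [1.0, 0.003, 0.002], [0.002, -0.004, -1.0]]
wrist_force: [-0.3, 0.1, 1.1]
gripper_width: 85.0
finger_force: 0.0
t 4.2 p [ 496.  -212.9   44.3] yaw 0.16 z [-0.004  0.002 -1.   ] q [-0.19  0.52  0.66  1.98 -0.45  0.79  0.73] w 85.0 F [-0.3  0.1  1.1] ff 0.0
tool d [-3.2  1.2 44.3] turn 0.0029
```

View pics/g1s.png

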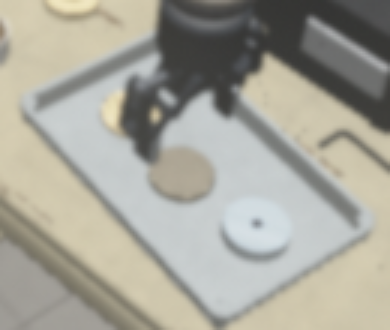

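The stone and dummy disc are visible, with the open fingers straddling the stone from above. The tip midpoint, around crop (190,132), agrees with a point above the stone.

```bash

echo '{"sx":[-2.5, 0, 0, 0, 0], "sy":[1, 0, 0, 0, 0], "sz":[20, 15, 10, 0, 0], "rz":[0, 0, 0, 0, 0], "aperture":[85, 85, 85, 85, 85]}' > path.dat && python3 nudge.py path.dat >/dev/null
python3 st.py 497 -216 0 0
echo '{"sx":[0, 0, 0, 0, 0], "sy":[0, 0, 0, 0, 0], "sz":[0, 0, 0, 0, 0], "rz":[0, 0, 0, 0, 0], "aperture":[50, 50, 50, 50, 50]}' > path.dat && python3 nudge.py path.dat 30
python3 st.py 497 -216 0 0
```

```text
t 4.8 p [ 498.1 -217.7    1.5] yaw -0.02 z [ 0. -0. -1.] q [-0.14  0.59  0.61  2.   -0.51  0.71  0.78] w 85.3 F [ 0.1 -0.6  0.4] ff 0.0
tool d [ 1.7 -1.1  1.5] turn -0.0004
clock: 5.3
eef_pos: [498.5, -217.8, 2.4]
tcp_rot: [[0.0, 1.0, 0.001], [1.0, -0.0, 0.0], [0.0, 0.001, -1.0]]
wrist_force: [-1.1, 0.5, 5.8]
gripper_width: 57.8
finger_force: 30.7
t 5.3 p [ 498.5 -217.8    2.4] yaw -0.02 z [ 0.001  0.    -1.   ] q [-0.14  0.59  0.61  2.   -0.51  0.71  0.78] w 57.8 F [-1.1  0.5  5.8] ff 30.722293853759766
tool d [ 1.8 -1.5  2.4] turn -0.0004
```

```bash

echo '{"sx":[0, 0, 0, 0, 0], "sy":[0, 0, 0, 0, 0], "sz":[-10, -20, -30, -30, 0], "rz":[0, 0, 0, 0, 0], "aperture":[50, 50, 50, 50, 50]}' > path.dat && python3 nudge.py path.dat
python3 - <<'E'
from h import *
c=read_camera("top")["frame"][150:270,360:500];d=read_camera("scene")["frame"][200:330,320:450]
c=cv2.resize(c,(420,360));d=cv2.resize(d,(360,360))
cv2.imwrite("pics/g2.png",np.hstack([c,d]))
E
```

```text
clock: 5.8
eef_pos: [500.8, -219.3, 95.6]
tcp_rot: [[0.001, 1.0, 0.008], [1.0, -0.001, -0.002], [-0.002, 0.008, -1.0]]
wrist_force: [1.0, 0.2, 1.3]
gripper_width: 57.8
finger_force: 32.3
```

View pics/g2.png

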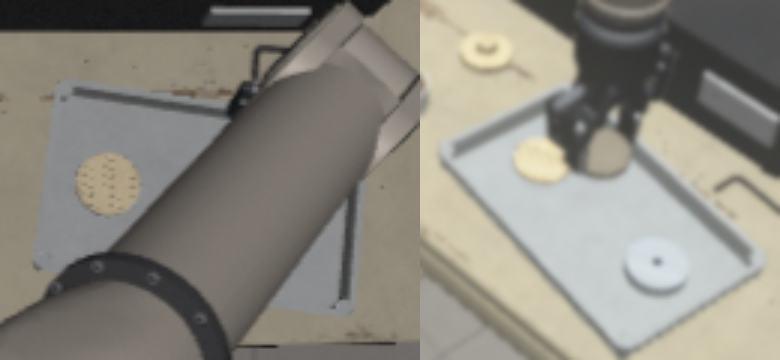

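The stone came up with the gripper, but in the scene view its face looks more face-on, so it may have sagged about the finger axis. I'll measure its position and shape.

```bash
python3 - <<'E'
from h import *
c=read_camera("scene");f=c["frame"]
for t in(18,26):
    p,a,ct=blob(f,(387,254),t); print(p.round(1),a.round(1),[plane(c,p,z).round(1) for z in(98,103)], ct.min(0),ct.max(0))
K=np.array([[c["fx"],0,c["cx"]],[0,c["fy"],c["cy"]],[0,0,1]])
s=sensors.read_state();P=np.array(s["eef_pos"]);print(P)
a=np.arange(0,6.28,.05)
def proj(X): return cv2.projectPoints(np.array(X,float).reshape(-1,3),cv2.Rodrigues(np.array(c["R"]))[0],np.array(c["t"]),K,np.array(c["dist_coeffs"]))[0][:,0]
for tilt in(0,.2,.4,.6):
    C=np.stack([30*np.cos(a),30*np.sin(a)*np.cos(tilt),30*np.sin(a)*np.sin(tilt)],1)+P+[0,0,7]
    e=cv2.fitEllipse(proj(C).astype(np.float32));print(tilt,np.round(e,1) if 0 else e)
v=cv2.resize(f[205:305,335:435],(600,600),interpolation=cv2.INTER_CUBIC);cv2.imwrite("pics/g3.png",v)
E
```

```text
[387.3 256.3] [16.  17.6] [array([ 503.8, -223.5,   98. ]), array([ 500.2, -226.5,  103. ])] [380.125 247.125] [396.875 265.125]
[404.2 265.3] [ 23.6 129.2] [array([ 516.9, -271.7,   98. ]), array([ 513.2, -274.4,  103. ])] [346.625 241.125] [426.375 285.125]
[ 497.6383992  -217.13209555   91.09573445]
0 ((383.84014892578125, 255.97447204589844), (16.91613006591797, 23.500347137451172), 100.57179260253906)
0.2 ((383.8055725097656, 255.965087890625), (18.590667724609375, 23.55394744873047), 114.8907470703125)
0.4 ((383.76861572265625, 255.9380645751953), (19.553979873657227, 23.56454849243164), 132.38894653320312)
0.6 ((383.7350769042969, 255.89768981933594), (19.8039493560791, 23.49677085876465), 152.3359375)
```

View pics/g3.png

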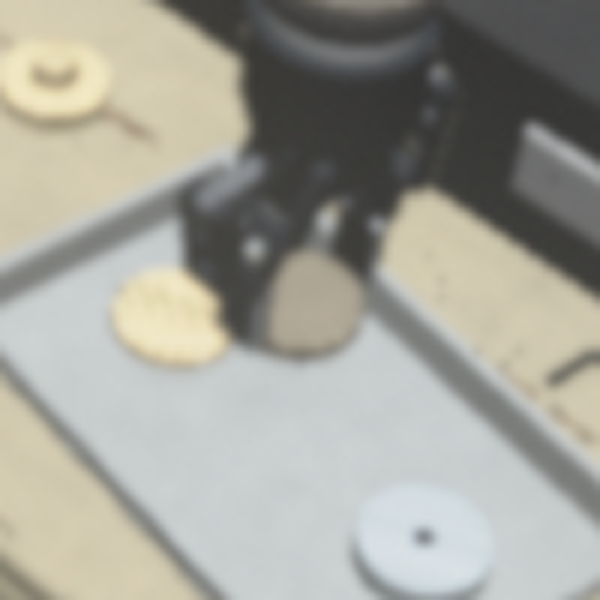

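The scene crop shows the stone's lower rim at crop (300,358) and its right end at 363. That matches the projected level disc, so the stone sits level and centred in the fingers. Next I'll refine the seat fit by leaving out the bar sector.

```bash
cat > seat.py <<'E'
from h import *
def seat(n,u,v,tol,z=6,r=40,bar=np.array([.496,.868])):
    c=read_camera(n); _,_,ct=blob(c["frame"],(u,v),tol)
    W=np.array([plane(c,p,z)[:2] for p in ct]); ctr=np.array([474,146.])
    for _ in range(8):
        d=W-ctr; rr=np.hypot(*d.T); k=((d@bar)/rr<.75)&(abs(rr-np.median(rr))<3.5)
        A=np.c_[2*W[k],np.ones(k.sum())]; x=np.linalg.lstsq(A,(W[k]**2).sum(1),rcond=None)[0]; ctr=x[:2]
    print(n,tol,ctr.round(1),"r",round(np.sqrt(x[2]+ctr@ctr),1),k.mean().round(2))
if __name__=="__main__":
    for t in(18,24,30): seat("top",295,215,t)
    for t in(18,24,30): seat("scene",297,211,t)
E
python3 seat.py
```

```text
top 18 [473.5 144. ] r 39.0 0.61
top 24 [0. 0.] r 0.0 0.0
top 30 [475.5 144.5] r 41.4 0.18
scene 18 [474.7 147.7] r 37.2 0.66
scene 24 [474.6 147.5] r 38.6 0.58
scene 30 [474.7 147.5] r 39.9 0.58
```

```bash

echo '{"sx":[18, 36, 36, 36, 36], "sy":[-1, -2.5, -2.5, -2.5, -2.5], "sz":[-10, -10, -10, -10, 0], "rz":[0, 0, 0, 0, 0], "aperture":[50, 50, 50, 50, 50]}' > path.dat && python3 nudge.py path.dat >/dev/null
echo '{"sx":[36, 36, 36, 36, 36], "sy":[-2.5, -2.5, -2.5, -2.5, -2.5], "sz":[0, 0, 0, 0, 0], "rz":[0, 0, 0, 0, 0], "aperture":[50, 50, 50, 50, 50]}' > path.dat && python3 nudge.py path.dat >/dev/null
echo '{"sx":[18, 0, 0, 0, 0], "sy":[-1, 0, 0, 0, 0], "sz":[0, 0, 0, 0, 0], "rz":[0.12, 0.13, 0.13, 0.138, 0], "aperture":[50, 50, 50, 50, 50]}' > path.dat && python3 nudge.py path.dat >/dev/null
echo '{"sx":[0, 0], "sy":[0, 0], "sz":[0, 0], "rz":[0, 0], "aperture":[50, 50]}' > path.dat && python3 nudge.py path.dat 
python3 st.py 473.4 144.5 60 -29.7
```

```text
clock: 7.95
eef_pos: [473.5, 142.3, 131.2]
tcp_rot: [[0.494, 0.87, -0.0], [0.87, -0.494, 0.0], [-0.0, -0.0, -1.0]]
wrist_force: [-0.4, -0.5, -1.1]
gripper_width: 58.0
finger_force: 32.3
t 7.95 p [473.5 142.3 131.2] yaw -29.6 z [-0.  0. -1.] q [-1.06  0.32  0.81  2.03 -0.29  0.91 -0.61] w 58.0 F [-0.4 -0.5 -1.1] ff 32.31673300266266
tool d [ 1.8 -1.2 71.2] turn 0.0018
```

```bash

echo '{"sx":[1.8, 0, 0, 0, 0], "sy":[-1.2, 0, 0, 0, 0], "sz":[30, 30, 25, 20, 0], "rz":[0, 0, 0, 0, 0], "aperture":[50, 50, 50, 50, 50]}' > path.dat && python3 nudge.py path.dat >/dev/null
echo '{"sx":[0, 0], "sy":[0, 0], "sz":[0, 0], "rz":[0, 0], "aperture":[50, 50]}' > path.dat && python3 nudge.py path.dat 
python3 - <<'E'
from h import *
c=read_camera("scene")["frame"][165:245,257:337];d=read_camera("top")["frame"][160:260,230:350]
cv2.imwrite("pics/p1.png",np.hstack([cv2.resize(c,(400,400),interpolation=3),cv2.resize(d,(400,400),interpolation=3)]))
E
```

```text
clock: 8.65
eef_pos: [474.5, 144.8, 27.4]
tcp_rot: [[0.495, 0.869, 0.002], [0.869, -0.495, 0.001], [0.002, 0.001, -1.0]]
wrist_force: [0.3, 0.1, -0.5]
gripper_width: 57.6
finger_force: 32.4
```

View pics/p1.png

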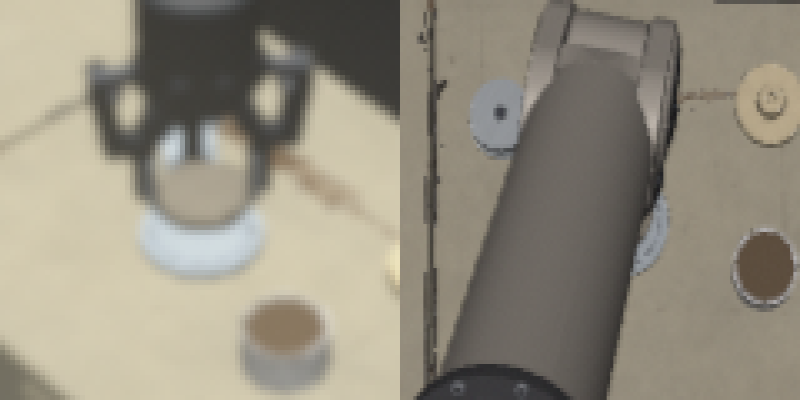

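The scene crop shows the stone level between the fingers and laterally centred over the seat (stone centre x≈202, seat ≈202).

```bash

echo '{"sx":[0, 0, 0, 0, 0], "sy":[0, 0, 0, 0, 0], "sz":[9, 8, 2, 0, 0], "rz":[0, 0, 0, 0, 0], "aperture":[50, 50, 50, 50, 50]}' > path.dat && python3 nudge.py path.dat | grep -E "eef_pos|wrist"
echo '{"sx":[0, 0, 0], "sy":[0, 0, 0], "sz":[1, 0, 0], "rz":[0, 0, 0], "aperture":[50, 50, 50]}' > path.dat && python3 nudge.py path.dat | grep -E "eef_pos|wrist"
echo '{"sx":[0, 0, 0], "sy":[0, 0, 0], "sz":[1, 0, 0], "rz":[0, 0, 0], "aperture":[50, 50, 50]}' > path.dat && python3 nudge.py path.dat | grep -E "eef_pos|wrist"
```

```text
eef_pos: [473.5, 144.5, 7.2]
wrist_force: [0.8, 0.4, -0.4]
eef_pos: [473.5, 144.6, 6.4]
wrist_force: [-0.7, -0.7, -0.5]
eef_pos: [473.6, 144.6, 5.8]
wrist_force: [-1.6, 0.3, 4.8]
```

```bash

echo '{"sx":[0, 0, 0, 0, 0], "sy":[0, 0, 0, 0, 0], "sz":[0, 0, 0, 0, 0], "rz":[0, 0, 0, 0, 0], "aperture":[62, 68, 74, 80, 80]}' > path.dat && python3 nudge.py path.dat | grep -E "eef_pos|wrist|width"
echo '{"sx":[0, 0, 0, 0, 0], "sy":[0, 0, 0, 0, 0], "sz":[-20, -40, -40, -40, 0], "rz":[0, 0, 0, 0, 0], "aperture":[85, 85, 85, 85, 85]}' > path.dat && python3 nudge.py path.dat | grep -E "eef_pos|wrist|width"
echo '{"sx":[-40, -40, -40, -40, -40], "sy":[10, 10, 10, 10, 10], "sz":[0, 0, 0, 0, 0], "rz":[0, 0, -0.13, -0.13, -0.13], "aperture":[85, 85, 85, 85, 85]}' > path.dat && python3 nudge.py path.dat | grep -E "eef_pos|wrist|width"
echo '{"sx":[-40, -40, 0, 0], "sy":[0, 0, 0, 0], "sz":[0, 0, 0, 0], "rz":[-0.128, 0, 0, 0], "aperture":[85, 85, 85, 85]}' > path.dat && python3 nudge.py path.dat | grep -E "eef_pos|wrist|width"
python3 st.py 507 -301.2 60 0
cat > chk.py <<'E'
from seat import *
import sys
k=sys.argv[1]; a=read_camera("top")["frame"][175:255,240:350];b=read_camera("scene")["frame"][175:245,257:337]
cv2.imwrite(f"pics/{k}.png",np.hstack([cv2.resize(a,(440,320),interpolation=3),cv2.resize(b,(360,320),interpolation=3)]))
E
python3 chk.py c1
python3 - <<'E'
from h import *
from seat import seat
for n,u,v in(("top",295,213),("scene",297,208)):
    c=read_camera(n);p,a,_=blob(c["frame"],(u,v),20);print(n,p,a,plane(c,p,14).round(1))
E
```

```text
eef_pos: [473.4, 144.5, 5.2]
wrist_force: [-0.4, 0.2, -0.4]
gripper_width: 79.8
eef_pos: [477.2, 145.4, 150.1]
wrist_force: [1.1, 0.7, -0.5]
gripper_width: 84.9
eef_pos: [432.0, -55.4, 144.7]
wrist_force: [0.7, -0.2, -0.3]
gripper_width: 85.1
eef_pos: [427.4, -134.1, 144.8]
wrist_force: [0.0, -0.9, -0.1]
gripper_width: 85.0
t 11.75 p [ 427.4 -134.1  144.8] yaw -0.74 z [-0.001  0.    -1.   ] q [-0.61  0.2   0.92  2.11 -0.2   0.92  0.41] w 85.0 F [ 0.  -0.9 -0.1] ff 0.0
tool d [-166.1   81.9   84.7] turn -0.0129
top [294.81932831 213.57955551] [21.55853844 22.28871727] [474.3 146.8  14. ]
scene [297.22364426 208.92160034] [14.35465336 19.65585709] [474.5 144.5  14. ]
```

View pics/c1.png

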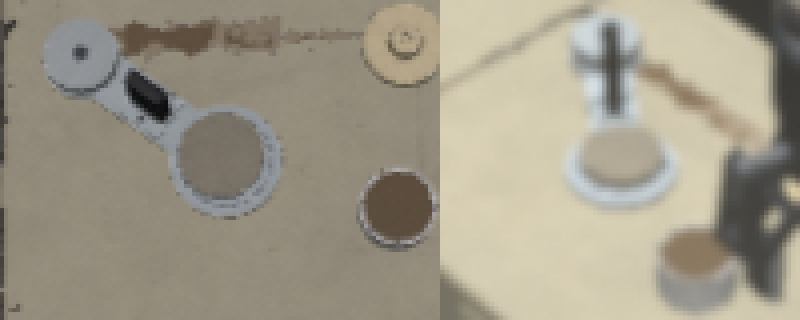

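In the top crop the stone (centre ≈(221,155)) lies level inside the seat plate (centre ≈(227,161)). It is about 3–4 mm toward the handle, which is within tolerance. Using the scribed ring, the seat centre in the top view is about (472.8,143.2). Next is the dummy disc.

```bash

echo '{"sx":[-42, -42, -42, -40, 0], "sy":[20, 20, 20, 22, 0], "sz":[5, 20, 20, 20, 20], "rz":[-0.0129, 0, 0, 0, 0], "aperture":[85, 85, 85, 85, 85]}' > path.dat && python3 nudge.py path.dat >/dev/null
echo '{"sx":[0, 0, 0], "sy":[0, 0, 0], "sz":[0, 0, 0], "rz":[0, 0, 0], "aperture":[85, 85, 85]}' > path.dat && python3 nudge.py path.dat >/dev/null
python3 st.py 506.8 -301.3 3 0
```

```text
t 12.75 p [ 510.4 -296.8   61.7] yaw 0.31 z [ 0.001  0.001 -1.   ] q [-0.1   0.6   0.75  1.86 -0.52  0.89  0.91] w 85.2 F [0.4 0.2 0.5] ff 0.0
tool d [-4.5 -3.7 58.7] turn 0.0055
```

```bash

echo '{"sx":[-4.5, 0, 0, 0, 0], "sy":[-3.7, 0, 0, 0, 0], "sz":[25, 20, 14, 0, 0], "rz":[0.0055, 0, 0, 0, 0], "aperture":[85, 85, 85, 85, 85]}' > path.dat && python3 nudge.py path.dat >/dev/null
python3 st.py 506.8 -301.3 3 0
echo '{"sx":[0, 0, 0, 0, 0], "sy":[0, 0, 0, 0, 0], "sz":[0, 0, 0, 0, 0], "rz":[0, 0, 0, 0, 0], "aperture":[50, 50, 50, 50, 50]}' > path.dat && python3 nudge.py path.dat 35
echo '{"sx":[0, 0, 0, 0, 0], "sy":[0, 0, 0, 0, 0], "sz":[-10, -30, -40, -40, 0], "rz":[0, 0, 0, 0, 0], "aperture":[50, 50, 50, 50, 50]}' > path.dat && python3 nudge.py path.dat
echo '{"sx":[36, 36, 36, 36, 36], "sy":[-4, -4, -4, -4, -4], "sz":[-10, 0, 0, 0, 0], "rz":[0, 0, 0, 0, 0], "aperture":[50, 50, 50, 50, 50]}' > path.dat && python3 nudge.py path.dat >/dev/null
echo '{"sx":[36, 36, 36, 36, 36], "sy":[-3, -3, -2, -2, -2], "sz":[0, 0, 0, 0, 0], "rz":[0, 0, 0, 0, 0], "aperture":[50, 50, 50, 50, 50]}' > path.dat && python3 nudge.py path.dat >/dev/null
echo '{"sx":[36, 36, 0, 0, 0], "sy":[-1, -1, 0, 0, 0], "sz":[0, 0, 0, 0, 0], "rz":[0, 0.13, 0.13, 0.13, 0.128], "aperture":[50, 50, 50, 50, 50]}' > path.dat && python3 nudge.py path.dat >/dev/null
echo '{"sx":[0, 0, 0], "sy":[0, 0, 0], "sz":[0, 0, 0], "rz":[0, 0, 0], "aperture":[50, 50, 50]}' > path.dat && python3 nudge.py path.dat | grep width
python3 st.py 473 144 40 -29.7
```

```text
t 13.25 p [ 506.6 -302.5    2.6] yaw -0.08 z [ 0.001 -0.    -1.   ] q [-0.04  0.68  0.68  1.89 -0.59  0.79  0.96] w 84.9 F [-0.1  0.7 -0.4] ff 0.0
tool d [ 1.2  0.2 -0.4] turn -0.0014
clock: 13.75
eef_pos: [506.7, -303.1, 3.2]
tcp_rot: [[0.002, 1.0, 0.002], [1.0, -0.002, -0.0], [-0.0, 0.002, -1.0]]
wrist_force: [-1.7, 1.6, 4.9]
gripper_width: 57.9
finger_force: 36.7
clock: 14.25
eef_pos: [508.9, -305.8, 128.0]
tcp_rot: [[0.003, 1.0, 0.01], [1.0, -0.003, -0.005], [-0.005, 0.01, -1.0]]
wrist_force: [1.2, -0.6, -1.2]
gripper_width: 58.1
finger_force: 38.1
gripper_width: 58.5
t 16.05 p [472.7 129.3 131.8] yaw -29.72 z [-0.  0. -1.] q [-1.16  0.36  0.98  2.04 -0.37  0.93 -0.5 ] w 58.5 F [-0.  -0.2 -1.7] ff 38.14039707183838
tool d [12.9 -7.  91.8] turn -0.0003
```

```bash

echo '{"sx":[11.7, 0, 0, 0, 0], "sy":[-7.1, 0, 0, 0, 0], "sz":[20, 30, 30, 20, 10], "rz":[0, 0, 0, 0, 0], "aperture":[50, 50, 50, 50, 50]}' > path.dat && python3 nudge.py path.dat >/dev/null
echo '{"sx":[0, 0, 0, 0, 0], "sy":[0, 0, 0, 0, 0], "sz":[0, 0, 3, 0, 0], "rz":[0, 0, 0, 0, 0], "aperture":[50, 50, 50, 50, 50]}' > path.dat && python3 nudge.py path.dat | grep -E "eef_pos|wrist"
python3 st.py 472.4 143 14 -29.7
```

```text
eef_pos: [472.8, 143.3, 19.3]
wrist_force: [0.4, 0.2, -0.9]
t 17.05 p [472.8 143.3  19.3] yaw -29.79 z [ 0.001  0.001 -1.   ] q [-1.01  0.54  0.79  2.11 -0.59  0.72 -0.35] w 58.1 F [ 0.4  0.2 -0.9] ff 38.158255219459534
tool d [-0.5 -0.2  5.3] turn -0.0016
```

```bash

echo '{"sx":[0, 0, 0], "sy":[0, 0, 0], "sz":[3, 0, 0], "rz":[0, 0, 0], "aperture":[50, 50, 50]}' > path.dat && python3 nudge.py path.dat | grep -E "eef_pos|wrist"
echo '{"sx":[0, 0, 0], "sy":[0, 0, 0], "sz":[1, 0, 0], "rz":[0, 0, 0], "aperture":[50, 50, 50]}' > path.dat && python3 nudge.py path.dat | grep -E "eef_pos|wrist"
echo '{"sx":[0, 0, 0], "sy":[0, 0, 0], "sz":[1, 0, 0], "rz":[0, 0, 0], "aperture":[50, 50, 50]}' > path.dat && python3 nudge.py path.dat | grep -E "eef_pos|wrist"
```

```text
eef_pos: [472.4, 143.0, 15.7]
wrist_force: [-0.0, 0.0, -1.0]
eef_pos: [472.5, 143.0, 14.8]
wrist_force: [-0.5, 0.2, -1.5]
eef_pos: [472.6, 143.0, 14.6]
wrist_force: [-3.4, 0.3, 7.7]
```

```bash

echo '{"sx":[0, 0, 0, 0, 0], "sy":[0, 0, 0, 0, 0], "sz":[0, 0, 0, 0, 0], "rz":[0, 0, 0, 0, 0], "aperture":[62, 68, 74, 80, 80]}' > path.dat && python3 nudge.py path.dat | grep -E "eef_pos|wrist|width"
echo '{"sx":[0, 0, 0, 0, 0], "sy":[0, 0, 0, 0, 0], "sz":[-20, -40, -40, -35, 0], "rz":[0, 0, 0, 0, 0], "aperture":[85, 85, 85, 85, 85]}' > path.dat && python3 nudge.py path.dat | grep -E "eef_pos"
echo '{"sx":[-40, -40, -40, -40, -40], "sy":[10, 10, 10, 10, 10], "sz":[0, 0, 0, 0, 0], "rz":[0, 0, -0.13, -0.13, -0.13], "aperture":[85, 85, 85, 85, 85]}' > path.dat && python3 nudge.py path.dat >/dev/null
echo '{"sx":[-40, -40, 0, 0], "sy":[30, 30, 10, 0], "sz":[0, 0, 0, 0], "rz":[-0.128, 0, 0, 0], "aperture":[85, 85, 85, 85]}' > path.dat && python3 nudge.py path.dat >/dev/null
python3 st.py 511.5 -133 60 0
python3 chk.py c2
python3 - <<'E'
from m2 import *
T=read_camera("top");Sc=read_camera("scene");f=T["frame"]
p=dark(f,294,212);print("dummy top",p,plane(T,p,30).round(1))
p=dark(Sc["frame"],297,203);print("dummy sc",p,plane(Sc,p,30).round(1))
E
```

```text
eef_pos: [472.5, 143.0, 13.7]
wrist_force: [0.7, 0.2, -0.6]
gripper_width: 80.1
eef_pos: [475.8, 143.7, 152.9]
t 19.85 p [ 490.1 -132.5  148.7] yaw -2.35 z [-0.001 -0.002 -1.   ] q [-0.61  0.36  0.96  1.98 -0.36  0.97  0.49] w 85.3 F [ 0.5  1.1 -0.4] ff 0.0
tool d [ 0.6 21.4 88.7] turn -0.0411
dummy top [295.66038882 212.56014581] [474.3 144.   30. ]
dummy sc [296.6429652  204.06807867] [476.1 149.5  30. ]
```

View pics/c2.png

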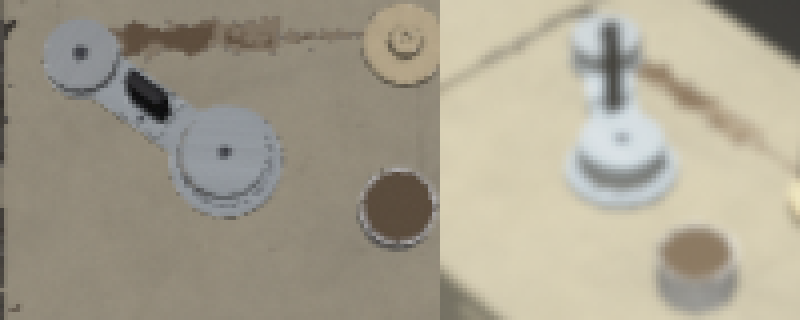

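The dummy disc lies flat on the stone, and both views put its centre mark within about 2 mm of the seat centre. Next is the grid plate.

```bash

echo '{"sx":[0, 0, 0, 0, 0], "sy":[0, 21, 0, 0, 0], "sz":[30, 30, 28, 0, 0], "rz":[-0.0411, 0, 0, 0, 0], "aperture":[85, 85, 85, 85, 85]}' > path.dat && python3 nudge.py path.dat >/dev/null
echo '{"sx":[0], "sy":[0], "sz":[0], "rz":[0], "aperture":[85]}' > path.dat && python3 nudge.py path.dat >/dev/null
python3 st.py 511.3 -132.8 -1 0
```

```text
t 20.65 p [ 511.3 -130.7   62.9] yaw 0.22 z [ 0.003 -0.001 -1.   ] q [-0.47  0.52  0.82  2.01 -0.51  0.83  0.64] w 85.1 F [-0.1 -0.4 -0. ] ff 0.0
tool d [-2.1 -0.2 63.9] turn 0.0039
```

```bash

echo '{"sx":[-2, 0, 0, 0, 0], "sy":[0, 0, 0, 0, 0], "sz":[30, 20, 12, 0, 0], "rz":[0.003, 0, 0, 0, 0], "aperture":[85, 85, 85, 85, 85]}' > path.dat && python3 nudge.py path.dat >/dev/null
python3 st.py 511.3 -132.8 -1 0
echo '{"sx":[0, 0, 0, 0, 0], "sy":[0, 0, 0, 0, 0], "sz":[1, 0, 0, 0, 0], "rz":[0, 0, 0, 0, 0], "aperture":[85, 50, 50, 50, 50]}' > path.dat && python3 nudge.py path.dat 30 >/dev/null
python3 st.py 511.3 -132.8 -1 0
```

```text
t 21.15 p [ 5.115e+02 -1.331e+02  4.000e-01] yaw 0.02 z [ 0.002 -0.001 -1.   ] q [-0.39  0.61  0.72  2.04 -0.61  0.72  0.72] w 85.2 F [-0.5  0.5  0.6] ff 0.0
tool d [ 0.4 -0.2  1.4] turn 0.0003
t 21.65 p [ 511.3 -133.    -0.6] yaw 0.01 z [ 0.001  0.    -1.   ] q [-0.39  0.61  0.72  2.04 -0.61  0.72  0.72] w 57.4 F [-2.1  1.3  7.3] ff 30.37556380033493
tool d [0.2 0.  0.4] turn 0.0003
```

```bash

echo '{"sx":[0, 0, 0, 0, 0], "sy":[0, 0, 0, 0, 0], "sz":[-10, -30, -45, -45, 0], "rz":[0, 0, 0, 0, 0], "aperture":[50, 50, 50, 50, 50]}' > path.dat && python3 nudge.py path.dat | grep -E "width|eef"
echo '{"sx":[30, 36, 36, 36, 36], "sy":[-5, -5, -5, -5, -5], "sz":[-10, 0, 0, 0, 0], "rz":[0, 0, 0, 0, 0], "aperture":[50, 50, 50, 50, 50]}' > path.dat && python3 nudge.py path.dat >/dev/null
echo '{"sx":[36, 36, 26, 0, 0], "sy":[-5, -5, -3, 0, 0], "sz":[0, 0, 0, 0, 0], "rz":[0, 0, 0.13, 0.13, 0.13], "aperture":[50, 50, 50, 50, 50]}' > path.dat && python3 nudge.py path.dat >/dev/null
echo '{"sx":[0, 0, 0, 0], "sy":[0, 0, 0, 0], "sz":[0, 0, 0, 0], "rz":[0.128, 0, 0, 0], "aperture":[50, 50, 50, 50]}' > path.dat && python3 nudge.py path.dat | grep width
python3 st.py 473 143.5 31 -29.7
```

```text
eef_pos: [514.7, -134.7, 134.2]
gripper_width: 57.3
gripper_width: 57.3
t 23.55 p [472.4 139.1 138.1] yaw -29.57 z [-0. -0. -1.] q [-1.24  0.39  1.07  2.03 -0.42  0.96 -0.47] w 57.3 F [-0.6  0.2 -0.8] ff 32.47420370578766
tool d [  4.2  -1.7 107.1] turn 0.0023
```

```bash

echo '{"sx":[4.2, 0, 0, 0, 0], "sy":[-1.7, 0, 0, 0, 0], "sz":[30, 30, 30, 15, 0], "rz":[0.002, 0, 0, 0, 0], "aperture":[50, 50, 50, 50, 50]}' > path.dat && python3 nudge.py path.dat >/dev/null
echo '{"sx":[0, 0, 0, 0, 0], "sy":[0, 0, 0, 0, 0], "sz":[0, 0, 2, 0, 0], "rz":[0, 0, 0, 0, 0], "aperture":[50, 50, 50, 50, 50]}' > path.dat && python3 nudge.py path.dat | grep -E "eef_pos|wrist"
echo '{"sx":[0, 0, 0], "sy":[0, 0, 0], "sz":[1, 0, 0], "rz":[0, 0, 0], "aperture":[50, 50, 50]}' > path.dat && python3 nudge.py path.dat | grep -E "eef_pos|wrist"
echo '{"sx":[0, 0, 0], "sy":[0, 0, 0], "sz":[1, 0, 0], "rz":[0, 0, 0], "aperture":[50, 50, 50]}' > path.dat && python3 nudge.py path.dat | grep -E "eef_pos|wrist"
```

```text
eef_pos: [473.5, 143.8, 31.5]
wrist_force: [-0.4, -0.1, -0.4]
eef_pos: [473.2, 143.6, 30.2]
wrist_force: [-0.8, -0.2, -0.5]
eef_pos: [473.2, 143.6, 29.1]
wrist_force: [-0.3, -0.7, -0.8]
```

```bash

echo '{"sx":[0, 0, 0], "sy":[0, 0, 0], "sz":[1, 0, 0], "rz":[0, 0, 0], "aperture":[50, 50, 50]}' > path.dat && python3 nudge.py path.dat | grep -E "eef_pos|wrist"
echo '{"sx":[0, 0, 0], "sy":[0, 0, 0], "sz":[0.7, 0, 0], "rz":[0, 0, 0], "aperture":[50, 50, 50]}' > path.dat && python3 nudge.py path.dat | grep -E "eef_pos|wrist"
python3 st.py 473 143.5 27 -29.7
```

```text
eef_pos: [473.3, 143.6, 28.1]
wrist_force: [-0.2, -0.2, -1.2]
eef_pos: [473.2, 143.6, 27.4]
wrist_force: [0.7, -0.1, 0.3]
t 25.75 p [473.2 143.6  27.4] yaw -29.77 z [ 0.    -0.001 -1.   ] q [-1.07  0.56  0.87  2.1  -0.63  0.76 -0.32] w 57.3 F [ 0.7 -0.1  0.3] ff 32.483713030815125
tool d [-0.2 -0.1  0.4] turn -0.0013
```

```bash

echo '{"sx":[0, 0, 0], "sy":[0, 0, 0], "sz":[0.6, 0, 0], "rz":[0, 0, 0], "aperture":[50, 50, 50]}' > path.dat && python3 nudge.py path.dat | grep -E "eef_pos|wrist"
echo '{"sx":[0, 0, 0, 0, 0], "sy":[0, 0, 0, 0, 0], "sz":[0, 0, 0, 0, 0], "rz":[0, 0, 0, 0, 0], "aperture":[62, 68, 74, 80, 80]}' > path.dat && python3 nudge.py path.dat | grep -E "wrist|width"
echo '{"sx":[0, 0, 0, 0, 0], "sy":[0, 0, 0, 0, 0], "sz":[-20, -40, -40, -20, 0], "rz":[0, 0, 0, 0, 0], "aperture":[85, 85, 85, 85, 85]}' > path.dat && python3 nudge.py path.dat | grep -E "eef_pos"
echo '{"sx":[-40, -40, -40, -40, 0], "sy":[0, 0, 0, 0, 0], "sz":[0, 0, 0, 0, 0], "rz":[0, 0, 0, 0, 0], "aperture":[85, 85, 85, 85, 85]}' > path.dat && python3 nudge.py path.dat | grep eef
python3 chk.py c3
python3 - <<'E'
from m2 import *
T=read_camera("top");Sc=read_camera("scene")
p,s=sat(T["frame"],295,211,11,45);print("grid top",p,plane(T,p,36.5).round(1),s)
p,s=sat(Sc["frame"],297,202,10,45);print("grid sc",p,plane(Sc,p,36.5).round(1),s)
f=T["frame"]; g=(f[185:212,264:288].max(2)<75); y,x=np.nonzero(g); pts=np.c_[x+264,y+185].astype(np.float32)
r=cv2.minAreaRect(pts);print(r,len(pts),plane(T,r[0],72).round(1),plane(T,r[0],60).round(1))
E
```

```text
eef_pos: [473.3, 143.6, 26.9]
wrist_force: [-0.8, -0.7, -0.1]
wrist_force: [0.0, 0.3, -0.6]
gripper_width: 80.1
eef_pos: [475.4, 144.2, 149.5]
eef_pos: [389.4, 1.5, 145.1]
grid top [295.69476744 212.54069767] [473.2 143.6  36.5] [  2   3  21  20 344]
grid sc [297.12376238 203.84158416] [473.8 143.2  36.5] [  0   5  21  14 202]
((276.52001953125, 198.64002990722656), (14.0, 6.800000190734863), 36.86989974975586) 82 [498.8 197.1  72. ] [501.4 198.3  60. ]
```

View pics/c3.png

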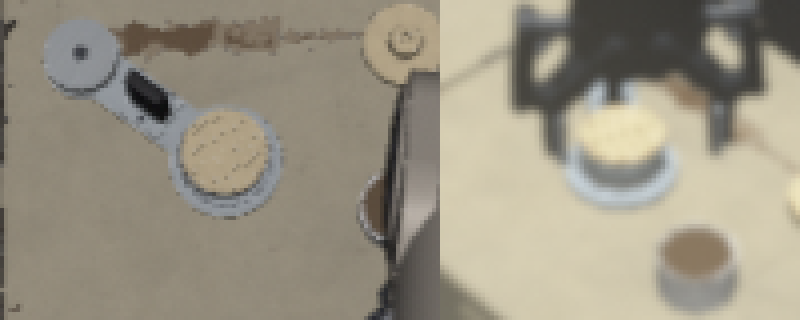

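The grid plate is centred on the stack at (473.2,143.6) in top and (473.8,143.2) in scene. From the seat-to-counterweight line, the handle is at (505,199.8), with yaw −29.8°.

```bash

echo '{"sx":[40, 40, 40, 40, 40], "sy":[0, 0, 0, 0, 0], "sz":[0, 0, 0, 0, 0], "rz":[0, 0, 0, 0, 0], "aperture":[60, 60, 60, 60, 60]}' > path.dat && python3 nudge.py path.dat >/dev/null
echo '{"sx":[25, 0, 0, 0], "sy":[0, 0, 0, 0], "sz":[0, 0, 0, 0], "rz":[0, 0, 0, 0], "aperture":[60, 60, 60, 60]}' > path.dat && python3 nudge.py path.dat >/dev/null
python3 st.py 505 199.8 30 -29.8
```

```text
t 28.65 p [504.9 199.  146. ] yaw -29.83 z [-0.001 -0.002 -1.   ] q [-1.24  0.49  1.03  1.91 -0.49  1.03 -0.52] w 60.1 F [-0.1 -0.6 -0.7] ff 0.0
tool d [  1.   -0.3 116. ] turn -0.0006
```

```bash

echo '{"sx":[0.8, 0, 0, 0, 0], "sy":[0, 0, 0, 0, 0], "sz":[30, 30, 25, 20, 10], "rz":[0, 0, 0, 0, 0], "aperture":[60, 60, 60, 60, 60]}' > path.dat && python3 nudge.py path.dat >/dev/null
echo '{"sx":[0, 0, 0, 0, 0], "sy":[0, 0, 0, 0, 0], "sz":[0, 0, 0, 0, 0], "rz":[0, 0, 0, 0, 0], "aperture":[40, 30, 24, 22, 20]}' > path.dat && python3 nudge.py path.dat 20 >/dev/null
python3 st.py 505 199.8 30 -29.8
echo '{"sx":[0, 0, 0, 0, 0], "sy":[0, 0, 0, 0, 0], "sz":[0, 0, 0, 0, 0], "rz":[0, 0, 0, 0, 0], "aperture":[18, 16, 14, 12, 10]}' > path.dat && python3 nudge.py path.dat 20 
python3 st.py 505 199.8 30 -29.8
```

```text
t 29.65 p [506.3 201.   32.5] yaw -29.76 z [ 0.001  0.    -1.   ] q [-1.11  0.63  0.87  1.99 -0.65  0.83 -0.39] w 19.7 F [-0.1 -0.4  0.5] ff 0.0
tool d [-1.7 -0.6  2.5] turn 0.0006
clock: 30.15
eef_pos: [504.9, 201.4, 31.8]
tcp_rot: [[0.495, 0.869, -0.002], [0.869, -0.495, 0.0], [-0.001, -0.002, -1.0]]
wrist_force: [-4.3, 2.0, 3.9]
gripper_width: 12.1
finger_force: 19.8
t 30.15 p [504.9 201.4  31.8] yaw -29.7 z [-0.002  0.    -1.   ] q [-1.11  0.63  0.86  1.99 -0.65  0.83 -0.39] w 12.1 F [-4.3  2.   3.9] ff 19.80195164680481
tool d [-1.3  0.9  1.8] turn 0.0017
```

```bash

echo '{"sx":[0, 0, 0], "sy":[0, 0, 0], "sz":[0, 0, 0], "rz":[0, 0, 0], "aperture":[5, 5, 5]}' > path.dat && python3 nudge.py path.dat 70 >/dev/null
echo '{"sx":[0, 0, 0, 0, 0], "sy":[0, 0, 0, 0, 0], "sz":[-2, -3, -4, -5, -6], "rz":[0, 0, 0, 0, 0], "aperture":[5, 5, 5, 5, 5]}' > path.dat && python3 nudge.py path.dat
python3 chk.py c4
```

```text
clock: 30.95
eef_pos: [505.8, 200.4, 52.0]
tcp_rot: [[0.497, 0.868, 0.0], [0.868, -0.497, -0.001], [-0.001, 0.001, -1.0]]
wrist_force: [0.5, 0.9, -7.5]
gripper_width: 11.1
finger_force: 68.1
```

View pics/c4.png

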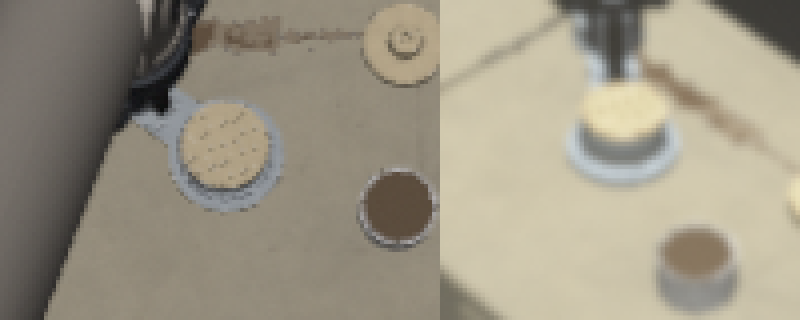

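The carrier is up about 20 mm and level, with the stack in place and the full weight showing (−7.5 N). I'll keep lifting to about 150 mm.

```bash

echo '{"sx":[0, 0, 0, 0, 0], "sy":[0, 0, 0, 0, 0], "sz":[-6, -8, -10, -10, -10], "rz":[0, 0, 0, 0, 0], "aperture":[5, 5, 5, 5, 5]}' > path.dat && python3 nudge.py path.dat >/dev/null
echo '{"sx":[0, 0, 0, 0, 0], "sy":[0, 0, 0, 0, 0], "sz":[-10, -10, -10, -10, -10], "rz":[0, 0, 0, 0, 0], "aperture":[5, 5, 5, 5, 5]}' > path.dat && python3 nudge.py path.dat >/dev/null
echo '{"sx":[0, 0, 0, 0, 0], "sy":[0, 0, 0, 0, 0], "sz":[-10, -8, -6, -4, -2], "rz":[0, 0, 0, 0, 0], "aperture":[5, 5, 5, 5, 5]}' > path.dat && python3 nudge.py path.dat >/dev/null
echo '{"sx":[0, 0, 0, 0, 0], "sy":[0, 0, 0, 0, 0], "sz":[0, 0, 0, 0, 0], "rz":[0, 0, 0, 0, 0], "aperture":[5, 5, 5, 5, 5]}' > path.dat && python3 nudge.py path.dat
echo '{"sx":[0, 0, 0, 0, 0], "sy":[0, 0, 0, 0, 0], "sz":[0, 0, 0, 0, 0], "rz":[0, 0, 0, 0, 0], "aperture":[5, 5, 5, 5, 5]}' > path.dat && python3 nudge.py path.dat
python3 - <<'E'
from h import *
a=read_camera("top")["frame"][165:255,230:350];b=read_camera("scene")["frame"][145:235,257:347]
cv2.imwrite("pics/c5.png",np.hstack([cv2.resize(a,(440,330),interpolation=3),cv2.resize(b,(330,330),interpolation=3)]))
E
```

```text
clock: 33.05
eef_pos: [505.8, 200.7, 175.7]
tcp_rot: [[0.497, 0.868, 0.0], [0.868, -0.497, -0.001], [-0.001, 0.001, -1.0]]
wrist_force: [0.0, 1.1, -7.7]
gripper_width: 10.9
finger_force: 68.5
clock: 33.55
eef_pos: [505.9, 200.8, 175.9]
tcp_rot: [[0.497, 0.868, 0.0], [0.868, -0.497, -0.001], [-0.0, 0.001, -1.0]]
wrist_force: [0.2, 0.8, -6.4]
gripper_width: 11.1
finger_force: 68.5
```

View pics/c5.png

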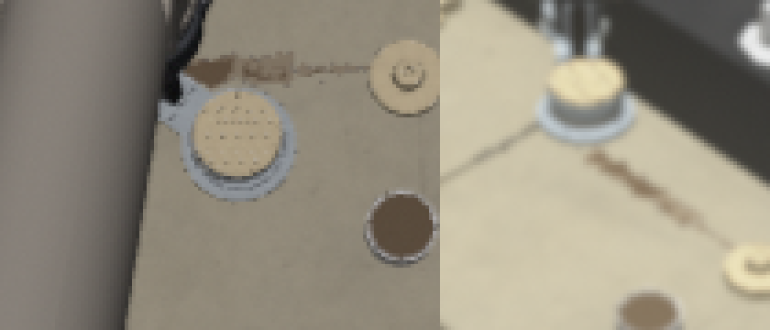

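```bash
python3 -c "
from rig import arm, sensors, read_camera
print(arm.sign_off())"
```

```text
the job is handed in; nothing more can be done
None
```

The stone, dummy disc and grid plate are stacked on the seat, the arm is holding the carrier level about 144 mm up, and the job is handed in (no verdict came back); I viewed 12 pictures, two over the limit of 10.

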